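# Refrigerator bench change-over

## Robot

A 7-joint arm with a two-finger parallel gripper is mounted at the origin on the work surface. World frame = base frame: x ahead of the robot, y to its left, z up, the work surface at z = 0. Lengths are in mm, angles in rad, forces in N, time in s.
With the tool pointing down it reaches from about 425 to 1025 mm from the base axis. Payload 9.4 kg.
Tool frame: the origin (TCP) lies at the very end of the fingers, on their centre line; the grasp point (between the pads) lies 19 mm behind it; z points along the fingers, y is the direction in which the jaws open and shut (so a half turn about z gives the same grasp; the last joint's range is limited). The gripper opens to 93 mm and grips with 3 to 60 N. Pads are 15 mm wide; open, the fingers measure 128 mm over their backs; the gripper's body (75 mm by 188 mm) begins 65 mm behind the grasp point.
Start: joints at [1.152, 0.599, -0.003, 1.599, 0.002, 0.943, -0.08], TCP at [242.998, -683.064, 218.618] pointing down, gripper open.
Joint ranges: [-2.57, 2.57], [-0.35, 1.97], [-1.29, 1.29], [0.11, 2.56], [-1.05, 4.19], [0.11, 1.86], [-2.63, 2.63]. Speed limits (rad/s): [2.22, 2.22, 3.01, 3.01, 3.14, 3.14, 3.14].

## Interface

Orientations are given as a rotation vector (axis times angle).
In Python, from plant import monitor, read_camera, camera_model, manip gives the robot as it stands. The module is installed in compiled form; this text tells all that it offers.
- The arm moves only by the tool drive_tool, never from a script. Its argument "increments" is a list that holds one entry, the list of rows, each a list of 4 numbers: the shift along the tool's x, y, z in mm, then the turn about the tool's z in degrees. A call has 1 to 10 rows; each row shifts and turns the commanded pose from where the row before left it, along the tool's axes as they then stand; what a row does not reach is not made up. A row lasts 1/10 s, in which the tool goes at most 50 mm and 8.59 degrees, less where a joint would pass 70% of its speed; a pose out of reach is approached as far as the arm can. A call with a gripper value outside its range is refused whole. "fingers" is the closure in counts, from 0 (fully open) to 255 (shut), set as the call begins (left out, the last holds). The fingers move at their own pace and stop on an object; "squeeze" is the grip in N (left out, the last holds). Time passes only in rows, so rows that do not move let the fingers close. It gives the time, the measured TCP pose, the force and the opening at its end, in the units of the state.
- monitor.observe(): the state, without advancing time (a new reading comes with each control period).
- read_camera(name): name is "scene" or "top"; returns the picture (400x640x3 uint8, blue, green, red); there is no depth.
- camera_model(name): a dict with "K" (3x3 intrinsics, pixels), "world_from_camera" (4x4, takes a point from camera to world coordinates). Camera axes: x right, y up, looking along -z (the intrinsics and any distortion apply to the point x, -y, -z); pixel columns grow to the right and rows downward; lengths in mm; the calibration is good to about 2 mm. A picture is of the moment at which its call begins. camera_model takes no time and is no camera call.
- manip.job_done(): hands the job in, once; it reports no verdict.
The state is a dict: "time_s": time; "qpos": joint angles; "dq": joint speeds; "joint_torque": joint torques, N m; "position": TCP position; "tool_rot": TCP orientation; "ft_force": force on the tool from outside, world axes, zero at the start; "moment": the same for the moment, N m; "finger_gap": finger opening in mm.
Only numpy, scipy, OpenCV 4.12 (cv2) and the standard library are available. Lean on these libraries where they do the work, as an engineer would, in place of code of your own. Each camera call takes 0.05 s, during which the arm holds its last target. There are 200 camera calls.

## Task

Change the refrigerator test bench over to the new parts: push every cracked lid off the bench's front edge so that it drops into the black tub below, and draw every blue bar out of the clear stock box through its slot and lay it flat on the chiller's cold plate, inside the rim, side by side and not on one another. Only when all that is done, turn the thermostat knob so that its red pointer stands at the blue mark; leave the other things on the bench where they are.

Things in the scene. Friction and masses are not known exactly. Their poses are not given: they have to be found in the camera images.
- tub_mouth (a point): black round scrap tub standing on a trolley below the gap in the bench, just beyond the bench's front edge (the straight edge at x = 0.68 m, between y = -0.31 and 0.31). The point is the centre of its mouth, level with the rim. 120 mm high, outer radius 160 mm at the rim (inner 155), 145 mm at the foot; its rim is 55 mm below the bench top and reaches a little way under the bench. It does not move.
- plate_mid (a point): centre of the top face of the chiller's grooved aluminium cold plate, 20 mm above the bench. The flat area inside the white rim is 250 mm (along its x) by 170 mm (along its y); the rim is 12 mm wide and stands 12 mm above the plate. The fixed white control box with the thermostat joins it on the -y side: 120 (x) x 80 mm, 45 mm high, centred 137 mm from this point.
- knob_grip (a point): on the axis of the thermostat knob, at gripping height, 66 mm above the bench. The black knob has a bar grip 50 mm long, 14 mm wide, whose top is 12 mm above this point and foot 12 mm below it (a round skirt 52 mm across is under it); the bar runs along this frame's x axis, and its -x end carries the red pointer line.
- thermostat (a joint): thermostat knob angle in rad, grows clockwise seen from above, stops at 0 and 2.6, stays where it is left (light friction). At 0 the red pointer looks along the plate's -x; the wide blue mark on the dial lies where the joint reads 1.571, the plate's +y direction. Starts between 0.2 and 0.8.
- stockbox: clear plastic stock box with a closed top and green clips, fixed to the bench; 140 mm deep (x), 200 mm wide (y), 100 mm high, walls 5 mm, with a partition in the middle. Its front wall faces its own -x. Origin: centre of its underside.
- slot_a (a point): middle of the sill of the slot in the stock box's front wall at its +y side, on the wall's outer face, 45 mm above the bench (axes as the box). The slot is 34 mm wide (y) and 37 mm high above the sill.
- slot_b (a point): the same for the slot at the box's -y side.
- bar1_mid (a point): centre of a blue square bar with one white end, 200 x 18 x 18 mm, 80 g, x axis along its length. It starts in the stock box behind slot_a: its +x end on the box floor at the back wall, leaning on the sill at 18 degrees, its -x end (the white one) sticking about 60 mm out of the slot and upward. Some runs have only one bar (absent: None).
- bar2_mid (a point): centre of a blue square bar with one white end, 200 x 18 x 18 mm, 80 g, x axis along its length. It starts in the stock box behind slot_b: its +x end on the box floor at the back wall, leaning on the sill at 18 degrees, its -x end (the white one) sticking about 60 mm out of the slot and upward. Some runs have only one bar (absent: None).
- lid1_mid (a point): centre of a cracked round lid, white with a yellow rim, 110 mm across, 12 mm thick, 90 g, lying flat on the bench; this point is 6 mm above its underside, z up. Too wide to grip. Two or three lids are present (absent: None).
- lid2_mid (a point): centre of a cracked round lid, white with a yellow rim, 110 mm across, 12 mm thick, 90 g, lying flat on the bench; this point is 6 mm above its underside, z up. Too wide to grip. Two or three lids are present (absent: None).
- lid3_mid (a point): centre of a cracked round lid, white with a yellow rim, 110 mm across, 12 mm thick, 90 g, lying flat on the bench; this point is 6 mm above its underside, z up. Too wide to grip. Two or three lids are present (absent: None).
- jar: jar, 70 mm across, 85 mm high; a bystander, to be left alone. Origin at the centre of its underside.
- can: can, 66 mm across, 100 mm high; a bystander, to be left alone. Origin at the centre of its underside.
- taperoll: roll of tape lying flat, 90 mm across, 24 mm high; a bystander, to be left alone. Origin at the centre of its underside.
- driver: red-handled screwdriver lying on the bench; a bystander, to be left alone. Origin at the centre of its underside, handle to its -x.
Not all that is in view belongs to the job. Leave any green look-alike of the part that bears lid1_mid alone. Leave any orange or purple look-alike of the part that bears bar2_mid alone.

How it is judged:
By the outcome, as a careful person would: the job done as asked, in the order asked, and still so for the second after the job is handed in, with the robot touching nothing.
Of bar1, bar2 only 1 to 2 are there at a start; the rules pass over those that are not, and their reading is None.
Of lid1, lid2, lid3 only 2 to 3 are there at a start; the rules pass over those that are not, and their reading is None.
At some moment in a run one of lid1, lid2, lid3 may be knocked a few centimetres aside while the robot is not near it.
Once in a run the grip may slacken for a moment while it holds something.
It also fails if it takes over 210 s, if anything falls off the work surface, if the arm or the gripper's body presses on something with over 40 N, if the wrist force passes 120 N, or if a joint passes its speed limit or range.

## Working session

There is one attempt and no reset: what is moved stays moved. The work goes in short steps, Python scripts to look and compute and a tool call to move; the robot and the scene stay as the last step left them, time stands still between calls to the robot, and variables do not carry over. Pictures are saved under pics/ and viewed, about 12 in all and at most 16, crops included, and the job is handed in when it is done.

Besides the shell and the picture viewer there is one more tool, called after "Call:" by a JSON object that holds its "fn" and its "kwargs". drive_tool: Moves the arm, as the interface text tells. Its arguments: {"type":"object","properties":{"increments":{"type":"array"},"fingers":{"type":"number"},"squeeze":{"type":"number"}},"required":["increments"]}

```bash
mkdir -p pics; cat > h.py <<'E'
import numpy as np,cv2
from plant import monitor,read_camera,camera_model,manip
def shot(n,f,crop=None,s=1):
    im=read_camera(n); cv2.imwrite('pics/raw_'+f,im)
    if crop: x0,y0,x1,y1=crop; im=im[y0:y1,x0:x1]
    if s!=1: im=cv2.resize(im,None,fx=s,fy=s,interpolation=cv2.INTER_CUBIC)
    cv2.imwrite('pics/'+f,im)
def ray(n,u,v):
    m=camera_model(n);K=m['K'];T=np.array(m['world_from_camera'])
    d=np.linalg.inv(K)@[u,v,1]; d=T[:3,:3]@[d[0],-d[1],-d[2]]
    return T[:3,3],d
def px(n,u,v,z):
    o,d=ray(n,u,v); return np.round(o+d*(z-o[2])/d[2],1)
def proj(n,p):
    m=camera_model(n);T=np.linalg.inv(m['world_from_camera']);c=T[:3,:3]@p+T[:3,3]
    q=np.array(m['K'])@[c[0],-c[1],-c[2]];return q[:2]/q[2]
E
python3 - <<'E'
from h import *
print(camera_model('scene'));print(camera_model('top'))
shot('scene','s0.png',s=1.25);shot('top','t0.png',s=1.25);print(monitor.observe())
E
```

```text
{'K': array([[504.05241733,   0.        , 325.63383806],
       [  0.        , 504.05241733, 200.80557067],
       [  0.        ,   0.        ,   1.        ]]), 'world_from_camera': array([[ 4.53004842e-01, -6.49936336e-01,  6.10220756e-01,
         1.38102746e+03],
       [ 8.91479177e-01,  3.24734229e-01, -3.15931255e-01,
        -5.66879532e+02],
       [ 7.17563564e-03,  6.87117486e-01,  7.26510888e-01,
         1.10772883e+03],
       [ 0.00000000e+00,  0.00000000e+00,  0.00000000e+00,
         1.00000000e+00]])}
{'K': array([[366.3663145 ,   0.        , 321.60135297],
       [  0.        , 366.3663145 , 198.42345197],
       [  0.        ,   0.        ,   1.        ]]), 'world_from_camera': array([[-1.49577340e-02,  9.81853015e-01, -1.89052701e-01,
         2.95511402e+02],
       [-9.99167308e-01, -2.18553842e-02, -3.44533352e-02,
        -1.30787133e+02],
       [-3.79599304e-02,  1.88379935e-01,  9.81362341e-01,
         1.07966447e+03],
       [ 0.00000000e+00,  0.00000000e+00,  0.00000000e+00,
         1.00000000e+00]])}
{'time_s': 0.1, 'qpos': array([ 1.15231377,  0.60003412, -0.00255937,  1.60001542,  0.00179212,
        0.94288328, -0.07981494]), 'dq': array([-0.00044179, -0.00340454, -0.00040725, -0.00162643, -0.00123137,
        0.00057368,  0.00014925]), 'joint_torque': array([ 5.31829748e-03, -7.66552663e+01,  1.50200196e+00, -2.52935171e+01,
       -5.23394637e-02,  1.35699817e-02,  6.66266965e-05]), 'position': array([ 242.85802344, -682.67653236,  217.86633735]), 'tool_rot': array([-3.09454069e+00, -5.34121827e-01,  5.26791374e-04]), 'ft_force': array([-0.64205362, -0.19052103, -0.48591848]), 'moment': array([ 0.02862592, -0.03000056,  0.01543854]), 'finger_gap': 92.89454955597287}
```

View pics/s0.png

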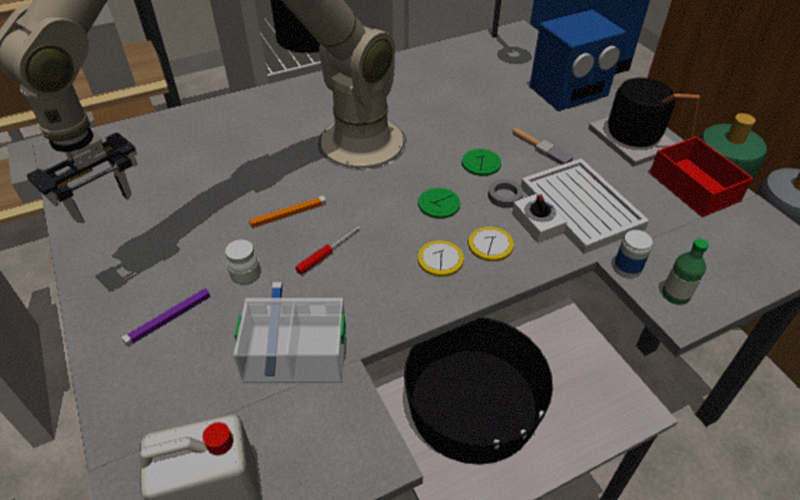

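View pics/t0.png

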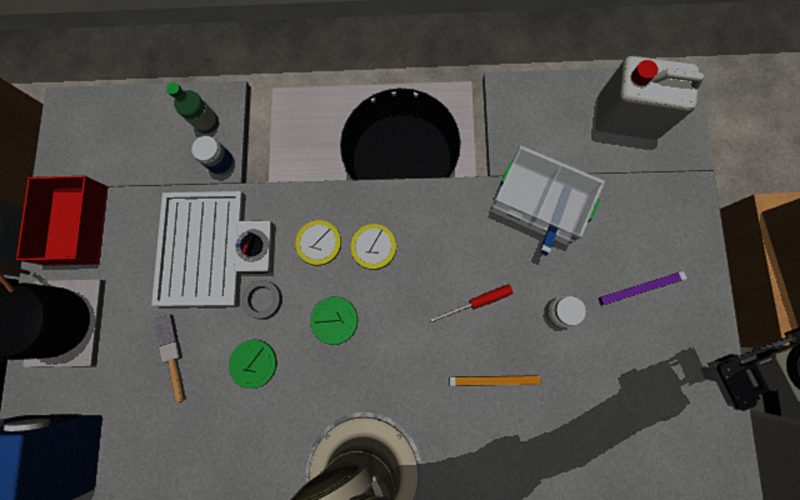

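```bash
python3 - <<'E'
import cv2,numpy as np
t=cv2.imread('pics/raw_t0.png');s=cv2.imread('pics/raw_s0.png')
def c(i,x,y,w,h,f): return cv2.resize(i[y:y+h,x:x+w],None,fx=f,fy=f,interpolation=cv2.INTER_CUBIC)
a=np.hstack([c(t,115,145,100,75,4),c(t,380,110,100,75,4)])
b=np.hstack([c(s,385,135,100,75,4),c(s,180,215,100,75,4)])
cv2.imwrite('pics/c0.png',np.vstack([a,b]))
E
```

```text
(no output)
```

View pics/c0.png

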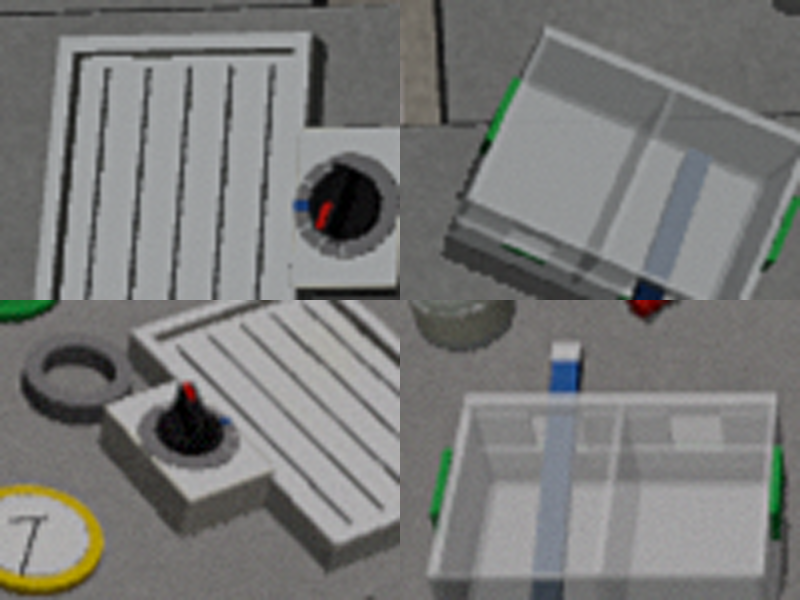

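```bash
python3 - <<'E'
from h import *
T=lambda u,v,z:px('top',u/1.25,v/1.25,z); S=lambda u,v,z:px('scene',u/1.25,v/1.25,z)
print('lids',T(318,243,12),S(491,243,12),T(373,246,12),S(441,258,12))
print('green',T(334,320,12),T(252,364,12),'tape',T(263,299,24),'can',T(206,145,85),S(636,240,85),'jar',T(570,310,85),S(240,247,85))
print('plate',px('top',130.5,154.5,32),px('top',192.75,153.25,32),T(152,302,32),T(236,303,32))
print('plate S',S(523,188,32),S(568,160,32),S(646,217,32),S(589,247,32))
print('knob',px('top',201.3,195.8,78),px('top',201.3,195.8,54),px('scene',385+190/4,135+130/4,54))
print('box top',T(522,147,100),T(605,182,100),T(574,247,100),T(490,206,100))
print('box S',[px('scene',180+(u-400)/4,215+(v-300)/4,100) for u,v in [(465,395),(776,395),(770,577),(430,575)]])
print('bar S end top',px('scene',221.75,230,78),'slot',px('scene',180+164/4,215+90/4,60),px('scene',180+148/4,290,18))
print('bar T end',T(544,252,75), T(550,238,70),T(566,190,20))
print('tub',T(401,147,-55),S(478,372,-55))
print('driver',T(431,320,5),T(511,290,15))
E
```

```text
lids [518. 108.  12.] [527.9 103.9  12. ] [507.7 -24.2  12. ] [517.  -28.7  12. ]
green [334.8  67.   12. ] [238.1 254.9  12. ] tape [385.3 231.6  24. ] can [744.3 362.   85. ] [724.6 360.5  85. ] jar [ 344.9 -451.5   85. ] [ 343.6 -451.5   85. ]
plate [646.5 486.2  32. ] [645.2 294.1  32. ] [382.4 490.1  32. ] [376.6 291.6  32. ]
plate S [411.2 272.9  32. ] [369.  448.9  32. ] [639.3 485.1  32. ] [658.7 292.8  32. ]
knob [503.6 244.4  78. ] [508.6 253.4  54. ] [517.2 249.3  54. ]
box top [ 709.9 -370.3  100. ] [ 622.4 -546.   100. ] [ 478.3 -466.3  100. ] [ 574.2 -291.7  100. ]
box S [array([ 505.7, -485.9,  100. ]), array([ 594.9, -307.9,  100. ]), array([ 721.5, -365.3,  100. ]), array([ 629.7, -545.1,  100. ])]
bar S end top [ 487.9 -414.8   78. ] slot [ 496.3 -422.5   60. ] [ 620.7 -481.8   18. ]
bar T end [ 473.2 -408.7   75. ] [ 505.4 -425.6   70. ] [ 631.7 -486.7   20. ]
tub [785.4 -92.4 -55. ] [792.1 -87.  -55. ]
driver [ 331.4 -157.7    5. ] [ 396.4 -343.5   15. ]
```

```bash
python3 - <<'E'
from h import *
T=lambda u,v,z:px('top',u/1.25,v/1.25,z); S=lambda u,v,z:px('scene',u/1.25,v/1.25,z)
print('edge T',T(271,182.5,0),T(487,175,0),T(247,184,0),'S',S(362,359,0),S(598,265,0),S(480,311,0))
t=cv2.imread('pics/raw_t0.png');s=cv2.imread('pics/raw_s0.png')
for n,i in(('top',t),('scene',s)):
    h=cv2.cvtColor(i,cv2.COLOR_BGR2HSV)
    for nm,lo,hi,z in(('yel',(22,120,90),(35,255,255),12),('blue',(105,120,60),(120,255,255),66),('green',(50,120,60),(75,255,255),12)):
        m=cv2.inRange(h,lo,hi);m=cv2.morphologyEx(m,cv2.MORPH_CLOSE,np.ones((3,3)))
        cs,_=cv2.findContours(m,cv2.RETR_EXTERNAL,cv2.CHAIN_APPROX_NONE)
        for c in cs:
            if cv2.contourArea(c)>40:
                (u,v),wh,a=cv2.minAreaRect(c); e=cv2.boundingRect(c);print(n,nm,round(u,1),round(v,1),np.round(wh,1),e,px(n,u,v,z))
E
```

```text
edge T [677.5 232.1   0. ] [ 681.8 -304.8    0. ] [675.3 292.7   0. ] S [ 684.5 -309.2    0. ] [694.3 300.2   0. ] [686.7 -23.3   0. ]
top yel 298.0 196.5 [35. 36.] (280, 179, 37, 36) [508.6 -23.   12. ]
top yel 253.5 193.5 [35. 35.] (236, 176, 36, 36) [520.8 110.8  12. ]
top blue 8.5 373.5 [51. 17.] (0, 348, 18, 52) [ 34.7 746.1  66. ]
top blue 439.7 189.9 [ 6.3 13.9] (435, 183, 10, 15) [ 507.7 -426.    66. ]
top green 201.5 291.0 [38. 37.] (183, 272, 38, 39) [238.6 255.2  12. ]
top green 266.8 256.1 [36.7 37.1] (248, 238, 38, 38) [334.5  68.2  12. ]
top green 149.8 82.4 [13.8 19.3] (140, 73, 19, 18) [894.4 455.2  12. ]
top green 137.5 70.0 [8. 9.] (133, 66, 10, 9) [939.7 499.2  12. ]
scene yel 352.0 205.5 [27. 36.] (334, 192, 37, 28) [512.8 -29.1  12. ]
scene yel 392.5 194.0 [26. 35.] (375, 181, 36, 27) [526.1 104.   12. ]
scene blue 466.1 21.8 [26.9 64.3] (432, 7, 69, 32) [-168.4  906.5   66. ]
scene green 552.7 211.6 [23.1 15.1] (542, 203, 23, 18) [798.6 488.3  12. ]
scene green 561.0 194.5 [ 7. 10.] (556, 191, 11, 8) [757.2 562.1  12. ]
scene green 351.0 161.5 [23. 32.] (335, 150, 33, 24) [341.4  62.2  12. ]
scene green 385.0 128.5 [19. 30.] (370, 119, 31, 20) [245.1 250.   12. ]
scene green 587.4 114.4 [51.5 24.8] (563, 100, 50, 29) [500.1 944.5  12. ]
```

Call:
{"fn": "drive_tool", "kwargs": {"increments": [[[0,0,0,7.6],[0,0,0,7.6],[0,0,0,7.6],[0,0,0,7.6],[0,0,0,7.6],[0,0,0,7.6],[0,0,0,0],[0,0,0,0]]]}}

```text
time_s: 0.9
position: [243.2, -682.8, 218.3]
tool_rot: [-3.062, 0.701, 0.001]
ft_force: [0.2, -0.2, -0.5]
finger_gap: 93.0
```

Call:
{"fn": "drive_tool", "kwargs": {"increments": [[[12,-38,0,0],[12,-38,0,0],[12,-38,0,0],[12,-38,0,0],[12,-38,0,0],[12,-38,0,0],[12,-38,0,0],[14,-38,0,0],[14,-39,0,0],[0,0,0,0]]]}}

```text
time_s: 1.9
position: [499.5, -418.2, 218.2]
tool_rot: [-3.062, 0.688, -0.002]
ft_force: [0.3, -0.4, 0.5]
finger_gap: 92.9
```

```bash
cat >> h.py <<'E'
from scipy.spatial.transform import Rotation as Ro
def st():
    s=monitor.observe();R=Ro.from_rotvec(s['tool_rot']).as_matrix();th=np.degrees(np.arctan2(R[1,0],R[0,0]))
    print('t',round(s['time_s'],2),'p',np.round(s['position'],1),'th',round(th,2),'F',np.round(s['ft_force'],1),'gap',round(s['finger_gap'],1),'q',np.round(s['qpos'],2));return s,R
def to(x,y,z):
    s,R=st();print('tool inc',np.round(R.T@(np.array([x,y,z])-s['position']),1))
E
python3 - <<'E'
from h import *
to(496,-425,58);shot('top','t1.png',(380,110,480,210),4)
E
```

```text
t 1.9 p [ 499.5 -418.2  218.2] th -25.32 F [ 0.3 -0.4  0.5] gap 92.9 q [ 0.47  0.52  0.22  1.79 -0.15  0.85 -1.26]
tool inc [ -0.3   8.2 160.2]
```

View pics/t1.png

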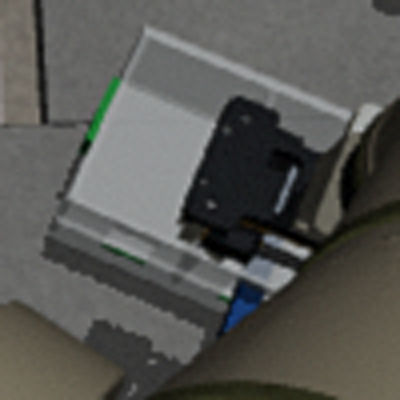

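Call:
{"fn": "drive_tool", "kwargs": {"increments": [[[0,2,27,0.3],[0,2,27,0.3],[0,2,27,0.3],[0,2,27,0.3],[0,0,0,0]]]}}

```text
time_s: 2.45
position: [487.7, -431.1, 107.4]
tool_rot: [-3.052, 0.738, 0.009]
ft_force: [0.6, 0.5, 0.7]
finger_gap: 92.9
```

```bash
python3 - <<'E'
from h import *
to(496,-425,58);shot('scene','s1.png',(160,160,300,290),4.5)
E
```

```text
t 2.45 p [ 487.7 -431.1  107.4] th -27.2 F [0.6 0.5 0.7] gap 92.9 q [ 0.52  0.65  0.19  1.87 -0.19  0.64 -1.23]
tool inc [ 4.9 -9.2 49.4]
```

View pics/s1.png

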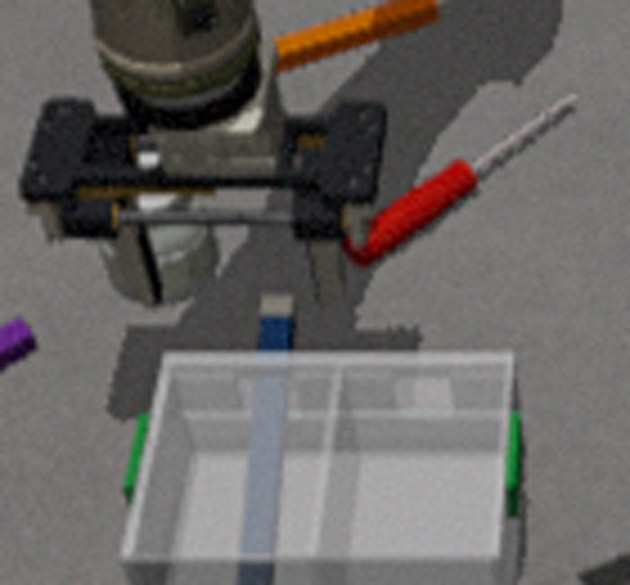

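```bash
python3 - <<'E'
from h import *
print((proj('scene',np.array([487.7,-431.1,107.4]))-[160,160])*4.5)
s,R=st()
for k in(46,-46):print((proj('scene',s['position']+R[:,1]*(k+3*np.sign(k)))-[160,160])*4.5)
to(501,-424,58)
E
```

```text
[243.64077863 291.69999028]
t 2.5 p [ 488.7 -431.6  109.4] th -27.21 F [1.  0.1 0.8] gap 93.0 q [ 0.51  0.65  0.19  1.87 -0.19  0.65 -1.23]
[158.09986559 290.1688015 ]
[327.52004394 291.57407773]
t 2.5 p [ 488.7 -431.6  109.4] th -27.21 F [1.  0.1 0.8] gap 93.0 q [ 0.51  0.65  0.19  1.87 -0.19  0.65 -1.23]
tool inc [  7.6 -12.4  51.4]
```

Call:
{"fn": "drive_tool", "kwargs": {"increments": [[[3,-6,10,0],[5,-6,10,0],[0,0,16,0],[0,0,15,0],[0,0,0,0]]]}}

```text
time_s: 3.0
position: [502.0, -423.0, 57.0]
tool_rot: [-3.052, 0.738, 0.006]
ft_force: [-1.5, -0.1, -0.8]
finger_gap: 92.8
```

Call:
{"fn": "drive_tool", "kwargs": {"increments": [[[0,0,0,0],[0,0,0,0],[0,0,0,0],[0,0,0,0],[0,0,0,0],[0,0,0,0],[0,0,0,0],[0,0,0,0]]], "fingers": 255, "squeeze": 35}}

```text
time_s: 3.8
position: [503.1, -424.1, 59.6]
tool_rot: [3.053, -0.739, -0.0]
ft_force: [-0.1, 0.2, -0.3]
finger_gap: 33.7
```

```bash
python3 - <<'E'
from h import *
st();shot('scene','s2.png',(180,190,280,270),6)
E
```

```text
t 3.8 p [ 503.1 -424.1   59.6] th -27.21 F [-0.1  0.2 -0.3] gap 33.7 q [ 0.51  0.72  0.17  1.88 -0.21  0.56 -1.24]
```

View pics/s2.png

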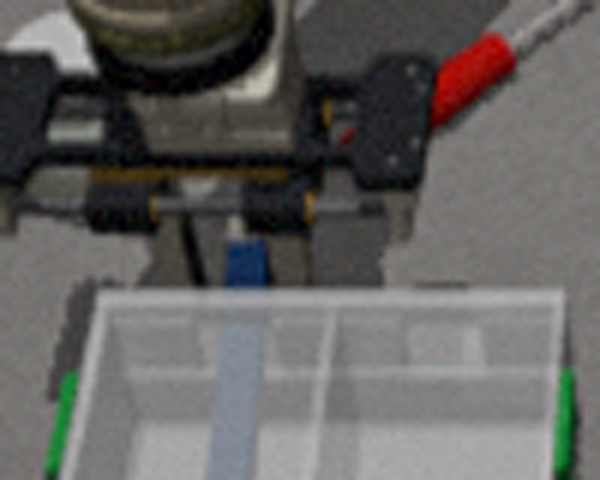

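Call:
{"fn": "drive_tool", "kwargs": {"increments": [[[0,0,0,0],[0,0,0,0],[0,0,0,0],[0,0,0,0],[0,0,0,0]]]}}

```text
time_s: 4.35
position: [503.1, -424.1, 59.6]
tool_rot: [3.053, -0.739, -0.0]
ft_force: [0.2, -0.3, -0.7]
finger_gap: 17.5
```

Call:
{"fn": "drive_tool", "kwargs": {"increments": [[[-10,0,-3.5,0],[-16,0,-5,0],[-16,0,-5,0],[0,0,0,0]]]}}

```text
time_s: 4.75
position: [463.6, -404.2, 73.9]
tool_rot: [-3.053, 0.741, 0.002]
ft_force: [-0.4, 0.1, -0.8]
finger_gap: 17.7
```

```bash
python3 - <<'E'
from h import *
st();shot('scene','s3.png',(160,160,300,290),4.5)
E
```

```text
t 4.75 p [ 463.6 -404.2   73.9] th -27.28 F [-0.4  0.1 -0.8] gap 17.7 q [ 0.52  0.66  0.17  1.98 -0.2   0.52 -1.22]
```

View pics/s3.png

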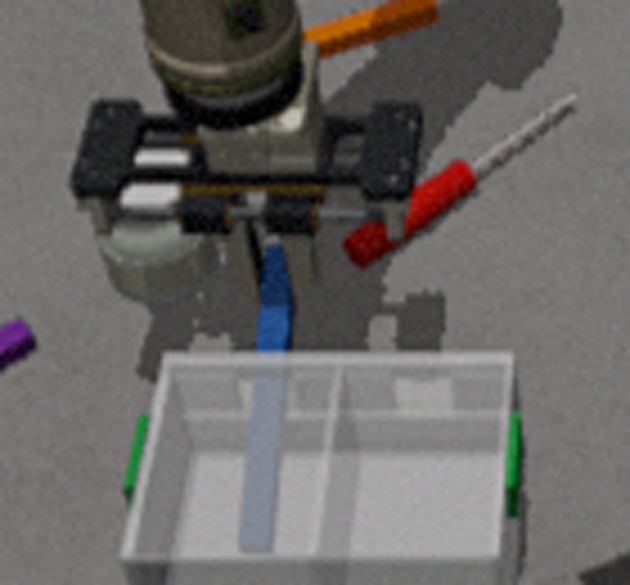

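Call:
{"fn": "drive_tool", "kwargs": {"increments": [[[-17,0,-5.5,0],[-17,0,-5.5,0],[-17,0,-5.5,0],[-17,0,-5.5,0],[-17,0,-5.5,0],[-17,0,-5.5,0],[-17,0,-5.5,0],[0,0,-10,0],[0,0,-20,0],[0,0,0,0]]]}}

```text
time_s: 5.8
position: [361.9, -351.9, 143.6]
tool_rot: [3.052, -0.739, 0.006]
ft_force: [1.1, -0.1, -0.8]
finger_gap: 17.4
```

```bash
python3 - <<'E'
from h import *
st();shot('scene','s4.png',(140,110,340,260),4)
E
```

```text
t 5.8 p [ 361.9 -351.9  143.6] th -27.21 F [ 1.1 -0.1 -0.8] gap 17.4 q [ 0.52  0.45  0.19  2.18 -0.17  0.51 -1.2 ]
```

View pics/s4.png

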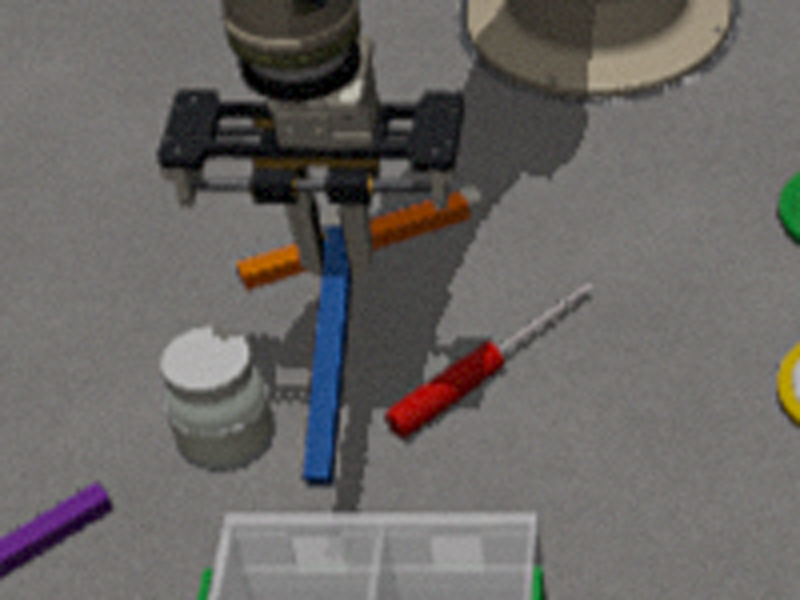

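Call:
{"fn": "drive_tool", "kwargs": {"increments": [[[0,0,-15,-6.8],[0,0,-15,-6.8],[0,0,-15,-6.8],[0,0,-15,-6.8],[20,-35,0,0],[20,-35,0,0],[20,-35,0,0],[20,-35,0,0],[20,-35,0,0],[20,-35,0,0]]]}}

```text
time_s: 6.85
position: [481.2, -138.8, 200.9]
tool_rot: [-3.141, 0.0, 0.001]
ft_force: [0.9, -1.0, -1.4]
finger_gap: 18.0
```

Call:
{"fn": "drive_tool", "kwargs": {"increments": [[[-3,-38,0,0],[-3,-38,0,0],[-3,-38,0,0],[-3,-38,0,0],[-3,-38,0,0],[-3,-38,0,0],[-3,-38,0,0],[-3,-38,0,0],[-3,-38,0,0],[-3,-38,0,0]]]}}

```text
time_s: 7.85
position: [450.0, 241.6, 200.9]
tool_rot: [3.142, 0.0, -0.001]
ft_force: [0.6, -0.6, -1.2]
finger_gap: 17.7
```

```bash
python3 - <<'E'
from h import *
to(445,390,200)
E
```

```text
t 7.85 p [450.  241.6 200.9] th 0.01 F [ 0.6 -0.6 -1.2] gap 17.7 q [-0.6   0.37 -0.    2.1   0.    0.67 -2.18]
tool inc [  -5.  -148.4    0.9]
```

Call:
{"fn": "drive_tool", "kwargs": {"increments": [[[-1,-30,0,0],[-1,-30,0,0],[-1,-30,0,0],[-1,-29,0,0],[-1,-29,0,0],[0,0,30,0],[0,0,30,0],[0,0,20,0],[0,0,10,0],[0,0,0,0]]]}}

```text
time_s: 8.85
position: [444.6, 387.3, 109.8]
tool_rot: [3.14, -0.0, -0.003]
ft_force: [0.1, -0.1, -0.2]
finger_gap: 17.8
```

```bash
python3 - <<'E'
from h import *
to(445,390,70);shot('scene','s5.png',(390,90,550,210),5)
E
```

```text
t 8.85 p [444.6 387.3 109.8] th -0.01 F [ 0.1 -0.1 -0.2] gap 17.8 q [-0.81  0.58 -0.01  2.01  0.01  0.56 -2.39]
tool inc [ 0.4 -2.8 39.8]
```

View pics/s5.png

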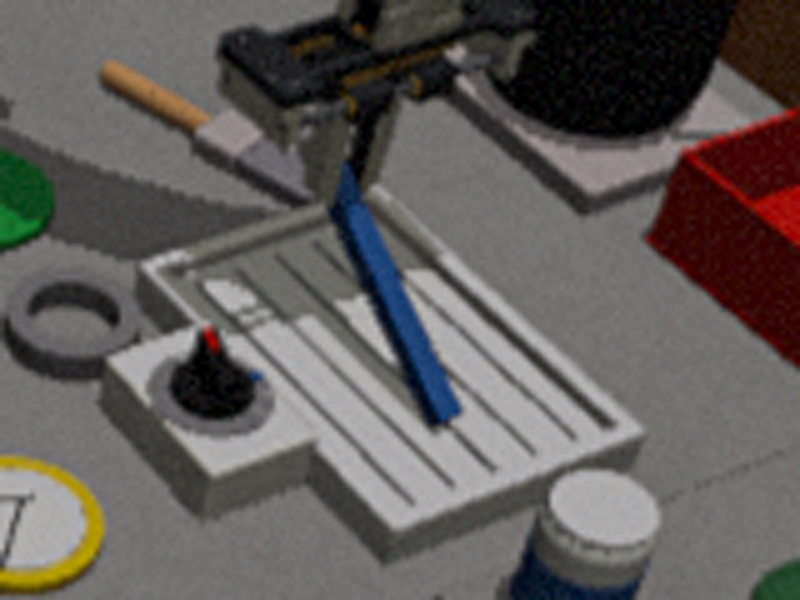

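Call:
{"fn": "drive_tool", "kwargs": {"increments": [[[0,0,15,0],[0,0,12,0],[0,0,5,0],[0,0,0,0]]]}}

```text
time_s: 9.3
position: [445.2, 387.7, 79.5]
tool_rot: [-3.141, 0.0, 0.0]
ft_force: [-1.9, 0.3, 1.3]
finger_gap: 18.0
```

Call:
{"fn": "drive_tool", "kwargs": {"increments": [[[0,0,0,0],[0,0,4,0],[0,0,4,0],[0,0,4,0],[0,0,4,0],[0,0,4,0],[0,0,0,0]]], "squeeze": 5}}

```text
time_s: 10.0
position: [445.0, 387.3, 58.9]
tool_rot: [3.141, -0.0, -0.001]
ft_force: [-0.0, -0.4, -0.2]
finger_gap: 18.0
```

Call:
{"fn": "drive_tool", "kwargs": {"increments": [[[0,0,5,0],[0,0,5,0],[0,0,5,0],[0,0,5,0],[0,0,5,0],[0,0,5,0],[0,0,3,0],[0,0,0,0]]]}}

```text
time_s: 10.8
position: [445.0, 387.4, 26.1]
tool_rot: [3.141, -0.0, -0.001]
ft_force: [0.4, -0.3, -1.0]
finger_gap: 18.2
```

```bash
python3 - <<'E'
from h import *
st();shot('scene','s6.png',(410,100,530,200),5)
E
```

```text
t 10.8 p [445.  387.4  26.1] th -0.01 F [ 0.4 -0.3 -1. ] gap 18.2 q [-0.81  0.71 -0.01  2.05  0.02  0.39 -2.4 ]
```

View pics/s6.png

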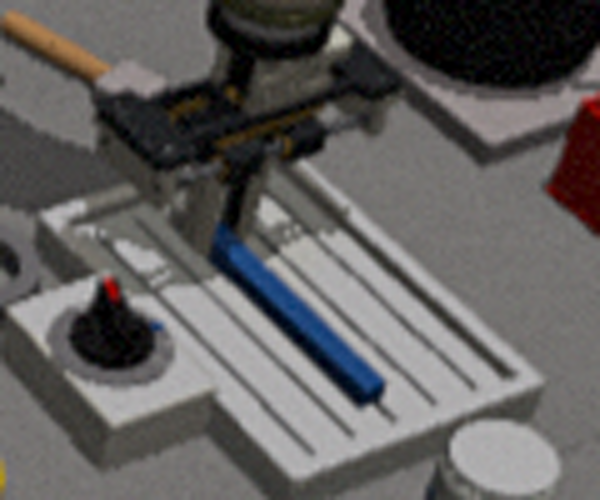

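Call:
{"fn": "drive_tool", "kwargs": {"increments": [[[0,0,3,0],[0,0,0,0]]]}}

```text
time_s: 11.05
position: [445.5, 387.6, 23.7]
tool_rot: [-3.141, 0.001, -0.001]
ft_force: [0.7, 0.1, -1.0]
finger_gap: 17.8
```

Call:
{"fn": "drive_tool", "kwargs": {"increments": [[[0,0,0,0],[0,0,0,0],[0,0,0,0],[0,0,0,0],[0,0,0,0],[0,0,-10,0],[0,0,-30,0],[0,0,-40,0],[0,0,-45,0],[0,0,-45,0]]], "fingers": 0}}

```text
time_s: 12.05
position: [444.8, 387.2, 195.9]
tool_rot: [3.141, -0.0, -0.0]
ft_force: [-0.7, 0.6, 0.8]
finger_gap: 91.4
```

```bash
cat >> h.py <<'E'
def lids():
    for n,dx in(('top',2),('scene',-7)):
        h=cv2.cvtColor(read_camera(n),cv2.COLOR_BGR2HSV)
        m=cv2.morphologyEx(cv2.inRange(h,(22,120,60),(35,255,255)),cv2.MORPH_CLOSE,np.ones((3,3)))
        for c in cv2.findContours(m,cv2.RETR_EXTERNAL,cv2.CHAIN_APPROX_NONE)[0]:
            e=cv2.boundingRect(c)
            if e[2]>15: p=px(n,e[0]+e[2]/2-.5,e[1]+e[3]/2-.5,12);print(n,e,p+[dx,0,0])
E
python3 - <<'E'
from h import *
lids();st();shot('scene','x.png')
E
```

```text
top (280, 179, 37, 36) [510.6 -23.   12. ]
top (236, 176, 37, 36) [522.7 109.3  12. ]
scene (334, 192, 37, 29) [507.5 -30.1  12. ]
scene (375, 181, 36, 28) [520.8 102.9  12. ]
t 12.15 p [447.4 389.4 200.2] th -0.05 F [ 0.1 -0.4 -0.7] gap 92.8 q [-0.81  0.46 -0.01  1.94  0.    0.74 -2.39]
```

Call:
{"fn": "drive_tool", "kwargs": {"increments": [[[0,39,0,0],[0,40,0,0],[0,40,0,0],[0,40,0,0],[0,40,0,0],[0,40,0,0],[0,40,0,0],[0,40,0,0],[0,40,0,0],[0,35,0,0]]], "fingers": 50}}

```text
time_s: 13.2
position: [444.0, -8.5, 193.0]
tool_rot: [3.141, -0.001, -0.003]
ft_force: [0.1, -0.3, -0.2]
finger_gap: 75.2
```

Call:
{"fn": "drive_tool", "kwargs": {"increments": [[[0,0,40,6.3],[0,0,40,6.3],[0,0,40,6.4],[0,0,40,0],[0,0,0,0],[0,0,0,0]]]}}

```text
time_s: 13.8
position: [443.8, -6.6, 33.3]
tool_rot: [3.098, -0.518, -0.006]
ft_force: [0.2, -1.0, 1.1]
finger_gap: 74.6
```

```bash
python3 - <<'E'
from h import *
to(443,-5,5);lids()
E
```

```text
t 13.8 p [443.8  -6.6  33.3] th -19.0 F [ 0.2 -1.   1.1] gap 74.6 q [-0.14  0.62  0.03  2.37 -0.13  0.15 -1.89]
tool inc [-1.2 -1.3 28.3]
top (298, 179, 19, 27) [523.7 -50.   12. ]
scene (334, 192, 37, 29) [507.5 -30.1  12. ]
scene (375, 181, 36, 28) [520.8 102.9  12. ]
```

Call:
{"fn": "drive_tool", "kwargs": {"increments": [[[4,0,10,0],[4,0,10,0],[0,0,7,0],[0,0,0,0]]]}}

```text
time_s: 14.3
position: [454.2, -9.2, 7.8]
tool_rot: [3.098, -0.519, -0.006]
ft_force: [0.1, 0.3, 1.1]
finger_gap: 74.7
```

```bash
python3 - <<'E'
from h import *
to(700,-92,5)
E
```

```text
t 14.3 p [454.2  -9.2   7.8] th -19.03 F [0.1 0.3 1.1] gap 74.7 q [-0.12  0.68  0.02  2.36 -0.14  0.11 -1.87]
tool inc [259.4  -1.8   1.9]
```

Call:
{"fn": "drive_tool", "kwargs": {"increments": [[[5,0,1,0],[10,0,1,0],[14,0,0,0],[14,0,0,0],[14,0,0,0],[14,0,0,0],[14,0,0,0],[14,0,0,0],[14,0,0,0],[14,0,0,0]]]}}

```text
time_s: 15.3
position: [574.8, -51.1, 6.1]
tool_rot: [3.098, -0.519, -0.005]
ft_force: [-0.9, 1.4, 1.4]
finger_gap: 74.8
```

Call:
{"fn": "drive_tool", "kwargs": {"increments": [[[13,0,0,0],[13,0,0,0],[13,0,0,0],[13,0,0,0],[13,0,0,0],[13,0,0,0],[13,0,0,0],[13,0,0,0],[13,0,0,0],[13,0,0,0]]]}}

```text
time_s: 16.3
position: [698.3, -93.4, 5.5]
tool_rot: [3.098, -0.519, -0.004]
ft_force: [0.4, 0.4, -0.5]
finger_gap: 74.4
```

```bash
python3 - <<'E'
from h import *
st();lids();shot('scene','s7.png',(260,130,540,400),2.2)
E
```

```text
t 16.3 p [698.3 -93.4   5.5] th -19.02 F [ 0.4  0.4 -0.5] gap 74.4 q [ 0.02  0.82  0.06  1.78 -0.08  0.54 -1.78]
top (310, 133, 23, 11) [691.9 -94.3  12. ]
top (312, 128, 19, 7) [714.6 -94.6  12. ]
scene (349, 293, 37, 18) [ 811.4 -155.3   12. ]
scene (387, 183, 24, 26) [532.6 116.9  12. ]
```

View pics/s7.png

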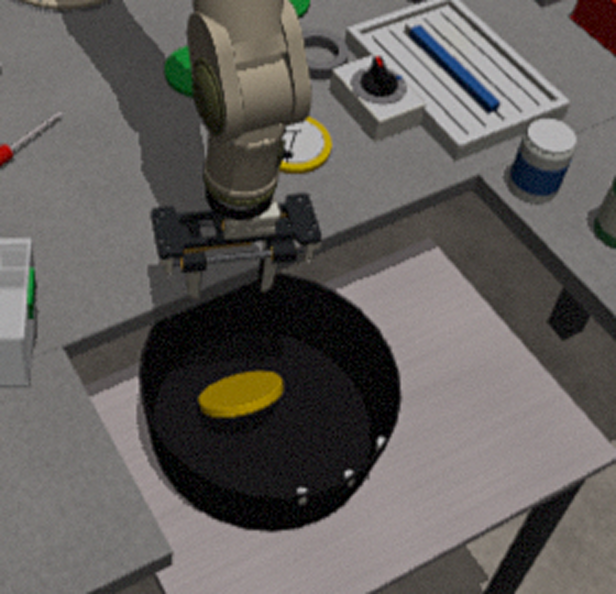

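Call:
{"fn": "drive_tool", "kwargs": {"increments": [[[0,0,-35,0],[0,0,-35,0],[0,0,-35,0],[0,0,-35,0],[0,-20,0,0],[0,-35,0,0],[0,-40,0,0],[0,-40,0,0],[0,-25,0,0],[0,0,0,0]]]}}

```text
time_s: 17.45
position: [749.3, 65.6, 144.0]
tool_rot: [-3.098, 0.508, 0.007]
ft_force: [-0.4, 1.0, -0.4]
finger_gap: 74.7
```

```bash
python3 - <<'E'
from h import *
st();lids()
E
```

```text
t 17.45 p [749.3  65.6 144. ] th -18.62 F [-0.4  1.  -0.4] gap 74.7 q [-0.22  0.71  0.09  1.59 -0.09  0.85 -1.98]
top (236, 176, 37, 36) [522.7 109.3  12. ]
top (311, 114, 31, 29) [ 723.9 -110.2   12. ]
scene (353, 303, 39, 37) [ 864.7 -172.2   12. ]
scene (375, 181, 28, 28) [515.4  92.   12. ]
```

Call:
{"fn": "drive_tool", "kwargs": {"increments": [[[-20,0,0,0],[-36,0,0,0],[-38,1,0,0],[-38,1,0,0],[-38,1,0,0],[-38,1,0,0],[-38,0,0,0],[-30,0,0,0],[-10,0,0,0],[0,0,0,0]]]}}

```text
time_s: 18.55
position: [477.1, 147.2, 146.5]
tool_rot: [3.098, -0.519, -0.005]
ft_force: [1.6, -0.5, 1.1]
finger_gap: 74.6
```

Call:
{"fn": "drive_tool", "kwargs": {"increments": [[[0,0,25,6.8],[0,0,25,6.8],[0,0,25,6.8],[0,0,25,6.8],[0,0,0,0]]]}}

```text
time_s: 19.05
position: [477.9, 146.3, 43.7]
tool_rot: [2.883, -1.236, -0.007]
ft_force: [0.5, -0.5, 0.6]
finger_gap: 74.8
```

```bash
python3 - <<'E'
from h import *
to(476,153,6);lids()
E
```

```text
t 19.05 p [477.9 146.3  43.7] th -46.41 F [ 0.5 -0.5  0.6] gap 74.8 q [-0.51  0.63  0.14  2.25 -0.3   0.29 -2.49]
tool inc [-6.  -3.5 37.7]
top (237, 176, 36, 35) [524.2 107.8  12. ]
top (311, 114, 31, 29) [ 723.9 -110.2   12. ]
scene (353, 303, 39, 36) [ 863.5 -171.5   12. ]
scene (375, 181, 36, 28) [520.8 102.9  12. ]
```

Call:
{"fn": "drive_tool", "kwargs": {"increments": [[[-3,-3,13,0],[0,0,13,0],[0,0,11,0],[0,0,0,0],[0,0,0,0]]]}}

```text
time_s: 19.65
position: [477.6, 152.0, 9.3]
tool_rot: [2.889, -1.232, -0.005]
ft_force: [-0.3, -0.2, 0.8]
finger_gap: 74.5
```

Call:
{"fn": "drive_tool", "kwargs": {"increments": [[[5,0,0,0],[10,0,0,0],[14,0,0,0],[14,0,0,0],[14,0,0,0],[14,0,0,0],[14,0,0,0],[14,0,0,0],[14,0,0,0],[14,0,0,0]]]}}

```text
time_s: 20.65
position: [566.0, 59.5, 8.9]
tool_rot: [2.888, -1.232, -0.005]
ft_force: [-1.0, 0.6, 2.0]
finger_gap: 74.8
```

```bash
python3 - <<'E'
from h import *
to(700,-95,6);lids()
E
```

```text
t 20.65 p [566.   59.5   8.9] th -46.22 F [-1.   0.6  2. ] gap 74.8 q [-0.28  0.73  0.11  2.1  -0.23  0.32 -2.35]
tool inc [204.3  10.2   2.5]
top (273, 151, 28, 30) [607.2  11.7  12. ]
top (311, 114, 31, 29) [ 723.9 -110.2   12. ]
scene (353, 303, 39, 37) [ 864.7 -172.2   12. ]
scene (363, 207, 38, 31) [600.5  15.5  12. ]
```

Call:
{"fn": "drive_tool", "kwargs": {"increments": [[[10,1,1,0],[13,1,1,0],[13,1,0,0],[13,1,0,0],[13,1,0,0],[13,1,0,0],[13,1,0,0],[13,1,0,0],[13,0,0,0],[13,0,0,0]]]}}

```text
time_s: 21.75
position: [648.1, -37.6, 6.8]
tool_rot: [2.888, -1.233, -0.005]
ft_force: [-1.7, 1.8, 1.4]
finger_gap: 74.5
```

Call:
{"fn": "drive_tool", "kwargs": {"increments": [[[13,0,0,0],[13,0,0,0],[13,0,0,0],[13,0,0,0],[13,0,0,0],[10,0,0,0],[0,0,-30,0],[0,0,-40,0],[0,0,-40,0],[0,0,-40,0]]]}}

```text
time_s: 22.75
position: [700.0, -91.6, 158.0]
tool_rot: [2.888, -1.233, -0.005]
ft_force: [0.9, 0.5, -0.1]
finger_gap: 74.4
```

```bash
python3 - <<'E'
from h import *
to(511,252,160);lids();shot('scene','s8.png',(260,130,540,400),2.2)
E
```

```text
t 22.75 p [700.  -91.6 158. ] th -46.23 F [ 0.9  0.5 -0.1] gap 74.4 q [-0.05  0.64  0.16  1.7  -0.13  0.81 -2.21]
tool inc [-378.8 -101.2   -1.5]
top (311, 117, 38, 26) [ 718.7 -120.9   12. ]
scene (333, 273, 59, 66) [ 815.8 -172.3   12. ]
```

View pics/s8.png

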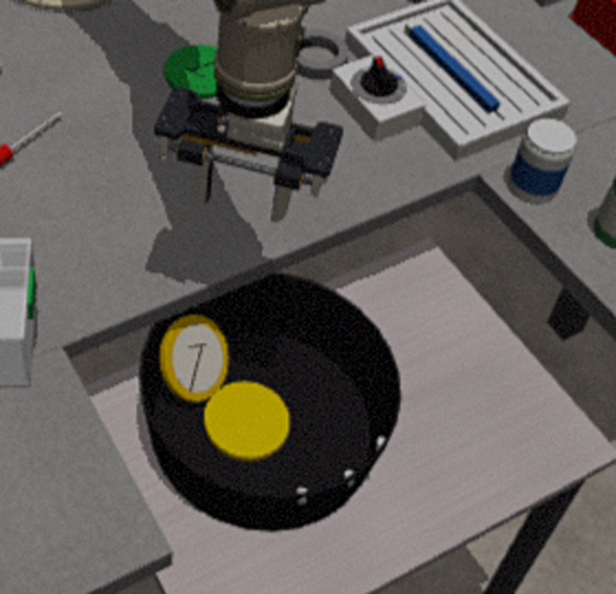

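```bash
python3 - <<'E'
from h import *
for n,f,b,dx in(('top','raw_t0.png',(185,180,220,215),2),('scene','raw_s0.png',(415,150,450,185),-9)):
    i=cv2.imread('pics/'+f);x0,y0,x1,y1=b;c=i[y0:y1,x0:x1];h=cv2.cvtColor(c,cv2.COLOR_BGR2HSV)
    red=cv2.inRange(h,(0,130,60),(10,255,255))|cv2.inRange(h,(170,130,60),(180,255,255))
    blk=cv2.inRange(c,(0,0,0),(45,45,45)); blu=cv2.inRange(h,(100,100,40),(125,255,255))
    for nm,m,z in(('red',red,78),('blk',blk,60),('blue',blu,54)):
        y,x=np.nonzero(m);u,v=x.mean()+x0,y.mean()+y0;print(n,nm,len(x),round(u,1),round(v,1),px(n,u,v,z)+[dx,0,0])
shot('top','t2.png',(110,140,215,245),5)
E
```

```text
top red 18 195.5 198.0 [499.6 260.7  78. ]
top blk 353 206.3 195.9 [508.8 236.6  60. ]
top blue 11 190.0 196.0 [510.7 286.5  54. ]
scene red 10 432.0 157.5 [490.  255.6  78. ]
scene blk 169 431.8 166.7 [509. 245.  60.]
scene blue 2 440.5 165.0 [509.9 278.1  54. ]
```

Call:
{"fn": "drive_tool", "kwargs": {"increments": [[[0,0,0,-8.3],[0,0,0,-8.3],[0,0,0,-8.3],[0,0,0,-8.3],[0,0,0,-8.3],[0,0,0,-8.3],[0,0,0,-8.3],[0,0,0,-8.3],[0,0,0,-8.3],[0,0,0,-8.3]]]}}

```text
time_s: 23.95
position: [699.0, -91.0, 154.5]
tool_rot: [-2.976, -0.999, 0.009]
ft_force: [0.5, -0.4, -0.4]
finger_gap: 74.6
```

Call:
{"fn": "drive_tool", "kwargs": {"increments": [[[0,0,0,-8.3],[0,0,0,-8.3],[0,0,0,-8.3],[0,0,0,-8.3],[0,0,0,-8.3],[0,0,0,-8.3],[0,0,0,-8.3],[0,0,0,-8.3],[0,0,0,-8.3],[0,0,0,-8.3]]]}}

```text
time_s: 24.95
position: [699.1, -91.0, 154.6]
tool_rot: [-1.565, -2.718, 0.003]
ft_force: [-0.1, 0.4, -0.2]
finger_gap: 74.7
```

View pics/t2.png

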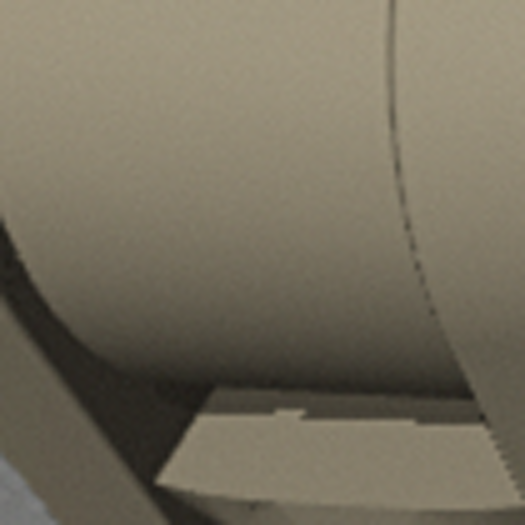

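Call:
{"fn": "drive_tool", "kwargs": {"increments": [[[0,0,0,-8],[0,0,0,-8],[0,0,0,-8],[0,0,0,-8],[0,0,0,0]]], "fingers": 0}}

```text
time_s: 25.45
position: [699.0, -91.3, 154.4]
tool_rot: [-0.762, -3.041, -0.0]
ft_force: [-0.6, -0.1, -0.7]
finger_gap: 92.9
```

```bash
python3 - <<'E'
from h import *
to(511,252,155)
E
```

```text
t 25.45 p [699.  -91.3 154.4] th 151.89 F [-0.6 -0.1 -0.7] gap 92.9 q [ 0.51  0.76 -0.79  1.67  0.63  0.99  0.58]
tool inc [327.6 214.2   1.1]
```

Call:
{"fn": "drive_tool", "kwargs": {"increments": [[[20,13,0,0],[37,24,0,0],[37,24,0,0],[37,24,0,0],[37,24,0,0],[37,24,0,0],[37,24,0,0],[37,24,0,0],[29,20,0,0],[20,13,0,0]]]}}

```text
time_s: 26.45
position: [510.0, 255.3, 156.7]
tool_rot: [-0.767, -3.042, -0.0]
ft_force: [1.0, -0.2, 0.3]
finger_gap: 93.3
```

```bash
python3 - <<'E'
from h import *
to(511,252,60);shot('scene','s9.png',(380,90,500,190),5)
E
```

```text
t 26.45 p [510.  255.3 156.7] th 151.68 F [ 1.  -0.2  0.3] gap 93.3 q [-0.03  0.61 -0.8   1.98  0.6   0.81 -0.09]
tool inc [-2.9 -2.3 96.7]
```

View pics/s9.png

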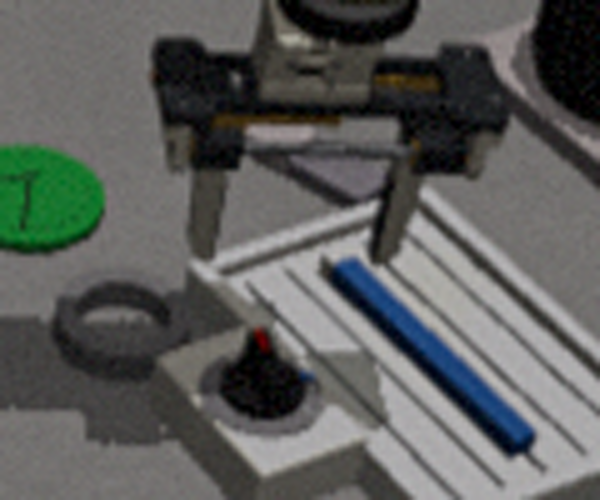

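Call:
{"fn": "drive_tool", "kwargs": {"increments": [[[-3,-2,25,0],[0,0,28,0],[0,0,25,0],[0,0,15,0],[0,0,5,0],[0,0,0,0],[0,0,0,0]]]}}

```text
time_s: 27.2
position: [513.7, 249.8, 59.8]
tool_rot: [-0.766, -3.044, 0.0]
ft_force: [-0.2, 0.0, 1.3]
finger_gap: 93.1
```

Call:
{"fn": "drive_tool", "kwargs": {"increments": [[[0,0,0,0],[0,0,0,0],[0,0,0,0],[0,0,0,0],[0,0,0,0],[0,0,0,0],[0,0,0,0],[0,0,0,0],[0,0,0,0],[0,0,0,0]]], "fingers": 255, "squeeze": 6}}

```text
time_s: 28.2
position: [515.2, 251.2, 59.6]
tool_rot: [-0.765, -3.046, -0.005]
ft_force: [9.4, 9.4, -8.8]
finger_gap: 18.0
```

Call:
{"fn": "drive_tool", "kwargs": {"increments": [[[0,0,0,0],[0,0,0,0],[0,0,0,0],[0,0,0,0],[0,0,0,0],[0,0,0,0]]]}}

```text
time_s: 28.8
position: [516.1, 253.0, 59.7]
tool_rot: [-0.765, -3.046, -0.011]
ft_force: [7.7, 8.5, -9.3]
finger_gap: 13.7
```

Call:
{"fn": "drive_tool", "kwargs": {"increments": [[[2,3.5,0,0],[0,0,0,0],[0,0,0,0]]]}}

```text
time_s: 29.1
position: [515.5, 253.5, 59.5]
tool_rot: [-0.767, -3.046, -0.001]
ft_force: [7.1, -0.8, -0.4]
finger_gap: 13.7
```

Call:
{"fn": "drive_tool", "kwargs": {"increments": [[[0,0,0,5],[0,0,0,5],[0,0,0,5],[0,0,0,5],[0,0,0,0],[0,0,0,0]]]}}

```text
time_s: 29.7
position: [514.1, 251.7, 59.4]
tool_rot: [-1.285, -2.866, 0.005]
ft_force: [2.5, -4.1, 4.9]
finger_gap: 14.2
```

```bash
python3 - <<'E'
from h import *
s,R=st();print(R.T@s['ft_force'],R.T@s['moment'])
E
```

```text
t 29.7 p [514.1 251.7  59.4] th 131.7 F [ 2.5 -4.1  4.9] gap 14.2 q [-0.17  0.71 -0.57  2.05  0.69  0.59 -0.5 ]
[-4.75303695 -0.90572215 -4.93083906] [ 0.158146   -1.30937347  0.0201563 ]
```

Call:
{"fn": "drive_tool", "kwargs": {"increments": [[[0,0,0,5],[0,0,0,5],[0,0,0,5],[0,0,0,5],[0,0,0,5],[0,0,0,5],[0,0,0,5],[0,0,0,5],[0,0,0,1.7],[0,0,0,0]]]}}

```text
time_s: 30.7
position: [509.9, 250.8, 58.7]
tool_rot: [-2.219, -2.221, 0.016]
ft_force: [-9.6, -6.0, 8.7]
finger_gap: 14.3
```

```bash
python3 - <<'E'
from h import *
s,R=st();print(R.T@s['ft_force'],R.T@s['moment'])
E
```

```text
t 30.7 p [509.9 250.8  58.7] th 90.03 F [-9.6 -6.   8.7] gap 14.3 q [-0.3   0.67 -0.38  2.06  0.49  0.51 -1.04]
[-6.08597116 -9.62990029 -8.58365583] [ 1.88978579 -1.35815207 -0.08630593]
```

Call:
{"fn": "drive_tool", "kwargs": {"increments": [[[-2,-3,0,0],[0,0,0,0],[0,0,0,0],[0,0,0,0]]]}}

```text
time_s: 31.1
position: [509.7, 250.7, 58.9]
tool_rot: [-2.219, -2.221, 0.006]
ft_force: [-0.6, -2.2, -1.7]
finger_gap: 13.9
```

Call:
{"fn": "drive_tool", "kwargs": {"increments": [[[0,0,0,0],[0,0,0,0],[0,0,0,0],[0,0,0,0],[0,0,0,0],[0,0,-10,0],[0,0,-30,0],[0,0,-35,0],[0,0,-40,0],[0,0,-40,0]]], "fingers": 60}}

```text
time_s: 32.1
position: [510.3, 251.4, 216.3]
tool_rot: [-2.217, -2.222, 0.004]
ft_force: [0.9, -0.5, -0.3]
finger_gap: 71.2
```

Call:
{"fn": "drive_tool", "kwargs": {"increments": [[[-40,0,0,0],[-40,0,0,0],[-40,0,0,0],[-40,0,0,0],[-40,0,0,0],[-40,0,0,0],[-40,0,0,0],[-40,0,0,0],[0,0,0,0],[0,0,0,0]]]}}

```text
time_s: 33.1
position: [511.1, -69.3, 214.7]
tool_rot: [-2.221, -2.219, 0.003]
ft_force: [-0.5, 0.2, 1.2]
finger_gap: 70.7
```

```bash
python3 - <<'E'
from h import *
st();shot('top','t9.png');shot('scene','s10.png')
t=cv2.imread('pics/t9.png');s=cv2.imread('pics/s10.png')
c=lambda i,x,y,w,h,f:cv2.resize(i[y:y+h,x:x+w],None,fx=f,fy=f,interpolation=cv2.INTER_CUBIC)
cv2.imwrite('pics/f.png',np.vstack([np.hstack([c(t,115,145,100,75,4),c(s,400,120,100,75,4)]),cv2.resize(c(s,100,80,480,180,5/3),(800,300))]))
E
```

```text
t 33.1 p [511.1 -69.3 214.7] th 89.95 F [-0.5  0.2  1.2] gap 70.7 q [ 0.42  0.4  -0.53  2.05  0.29  0.76 -0.29]
```

View pics/f.png

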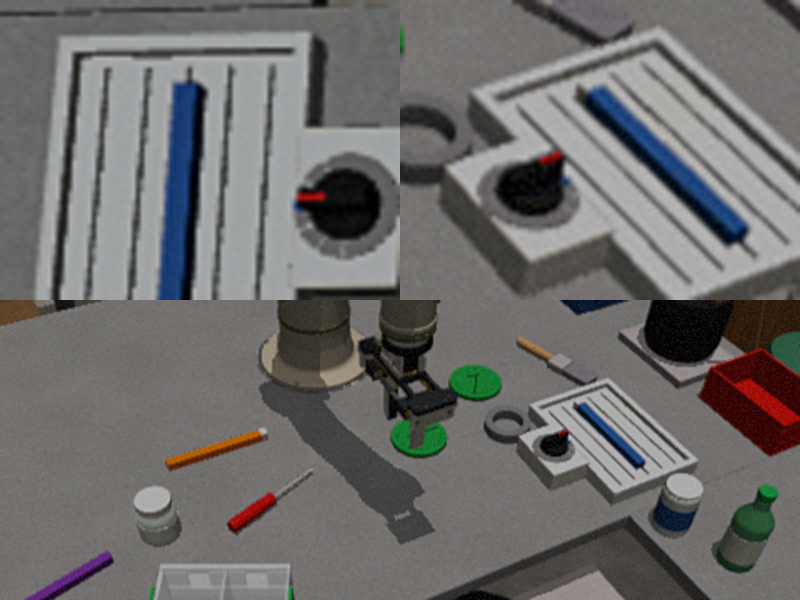

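```bash
python3 - <<'E'
from plant import manip
print(manip.job_done())
E
```

```text
the job is handed in; nothing more can be done
None
```

The changeover is done and handed in at about 33 s of the 210 s allowed. This run had two cracked lids and one blue bar, the one behind slot_b.

- **Bar:** I drew it out through the slot and laid it on the cold plate. The last pictures show it flat, inside the rim.
- **Lids:** I pushed both off the front edge. The picture taken just after the second push shows both in the tub, one lying flat and one leaning against the inside wall.
- **Knob:** I turned it last, to a measured tool angle of 90.0° (the plate's +y direction). The pointer stands at the blue mark in both views; in the top view the red sits slightly to one side, which I put down to the pointer being higher than the dial.
- **Other things:** The jar, can, tape roll, screwdriver, and the green, orange and purple look-alikes appear where they started.

The two cameras disagreed by about 5–10 mm in x. I corrected for this using the bench edge. The knob grip was about 3 mm off centre, which showed as sideways forces of up to 13 N, so I re-centred before letting go. I saw no grip slip and no lid knocked aside.

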